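Stand the washed breakfast board on edge to dry

TASK

The washed wooden breakfast board lies flat on the worktop. Lay it on the blue sloping rest, flat against the slope with its lower long edge on the two stops, and let go of it there; then take it again by its upper edge and stand it upright on one long narrow edge along the middle of the grey drying mat, in line with the mat, so that it stands there by itself. Leave the two mugs and the tin where they are.

Things in the scene. Friction and masses are not known exactly. Their poses are not given: they have to be found in the camera images.
- board: Loose light wooden board with two dark cross stripes, 150 x 64 x 20 mm, 0.11 to 0.23 kg; both faces, both long edges, both ends alike. Origin at its centre; x along its length, y across its width, z through its thickness. It starts flat, z up, on the worktop (z = 0) in front of the sink, roughly along the worktop's edge; the sink's rim beyond it is 3 mm high.
- stand: Fixed blue metal sloping rest, base 150 x 90 x 6 mm, 76 mm high. Origin under the centre of the base, 3 mm above the worktop; x along its length, z up. Its slope of 45 degrees falls towards +y: upslope is (0, -0.707, 0.707), outward normal (0, 0.707, 0.707). It stands on the drainer or right of it, having changed places with the mat; x roughly along the robot's forward direction.
- slope_foot (a point): Middle of the lower end of the slope, (0, 20, 52) mm in the stand's frame. At x = +-58 mm from here a slippery white nylon stop, 14 mm wide, 8 mm thick, 12 mm proud of and square to the slope, catches the board's lower long edge; between the two stops, and below them down to the base, there is room for a finger.
- slope_top (a point): Middle of the upper end of the sloping plate, which is 150 mm long, 34 mm upslope and 5 mm thick. A board lying on the stops projects 30 mm upslope beyond it, free on both faces, with open space behind down to the base. Laid within 10 mm of the stops and let go, it slides down to them.
- stand_rest (a point): Where the board's centre lies when it is flat on the slope with its lower edge on the stops, its length along the stand's x: (0, 4.4, 81.7) mm in the stand's frame, axes as the stand's.
- mat: Fixed grey drying mat with two dark lines along it, 190 x 80 mm, its top 11 mm above the worktop. Origin at the centre of its top; x along its length, y across, z up. It lies on the drainer or on the worktop right of it (the sloping rest has the other place); x roughly along the robot's forward direction. The board's centre is 32 mm above it when it stands on edge.
- mug_1: Loose small mug, 60 x 87 x 56 mm, bystander behind the work. Origin under the mug, about midway between handle and far side.
- mug_2: Loose small spotted mug, 62 x 87 x 52 mm, bystander. Origin as for the other mug.
- tin_1: Loose food tin, 76 mm across, 58 mm high, bystander on the worktop to the left of the board. Origin under its centre.

How it is judged:
By the outcome, as a careful person would: the job done as asked, in the order asked, and still so for the second after the job is handed in, with the robot touching nothing.
It also fails if it takes over 67 s, if anything falls off the work surface, if the arm or the gripper's body presses on something with over 40 N, if the wrist force passes 120 N, or if a joint passes its speed limit or range.

ROBOT

A 7-joint arm with a two-finger parallel gripper is mounted at the origin on a cart in front of the work surface, level with it; the furniture and walls round the work are solid. World frame = base frame: x ahead of the robot, y to its left, z up, the work surface at z = 0. Lengths are in mm, angles in rad, forces in N, time in s.
With the tool pointing down it reaches from about 400 to 925 mm from the base axis. Payload 5.6 kg.
Tool frame: the origin (TCP) lies where the fingers leave the gripper's body, on its centre line; the fingertips stand 73 mm ahead of it and the grasp point (between the pads) lies 54 mm ahead of it (ctrl.tcp_to_tips is the distance from the TCP to the fingertips, in mm); z points along the fingers, y is the line along which they close (so a half turn about z gives the same grasp; the last joint's range is limited). The gripper opens to 85 mm and grips with 20 to 120 N. Pads are 22 mm wide; open, the fingers measure 114 mm over their backs; the gripper's body (76 mm by 85 mm) begins 54 mm behind the grasp point. The pads swing forward as they close: fully open they stand 13 mm farther back than shut.
Start: joints at [1.154, 0.468, -0.012, 1.603, 0.006, 1.071, -0.056], TCP at [237.313, -605.135, 303.89] pointing down, gripper open.
Joint ranges: [-2.53, 2.53], [-0.31, 2.02], [-1.57, 1.55], [0.28, 2.44], [-1.29, 4.43], [0.15, 1.84], [-2.92, 2.92]. Speed limits (rad/s): [2.57, 2.57, 3.14, 3.14, 3.14, 3.14, 3.14].

INTERFACE

Orientations are given as a unit quaternion [w, x, y, z].
In Python, from workcell import read_state, get_image, calibration, ctrl, models gives the robot as it stands. The module is installed in compiled form; this text tells all that it offers.
- The arm moves only by the tool drive_tool, never from a script. Its argument "targets" is text: rows parted by semicolons, each of 7 numbers parted by spaces: the shift along the tool's x, y, z in units of 40 mm (1.0 is 40 mm), then the turn, a rotation vector about the tool's x, y, z in units of 6 degrees (1.0 is 6 degrees), then the gripper's target within -1 to 1 (fully open at 1, half-way at 0, shut at -1). A call has 1 to 8 rows; each row shifts and turns the commanded pose from where the row before left it, along the tool's axes as they then stand; what a row does not reach is not made up. A row lasts 1/10 s, in which the tool goes at most 50 mm and 8.59 degrees, less where a joint would pass 70% of its speed; a pose out of reach is approached as far as the arm can. A call is refused whole if a number of a shift passes 1 or a number of a turn 1, either way. A call with a gripper value outside its range is refused whole. The fingers move at their own pace and stop on an object; the grip force is fixed at half the most. Time passes only in rows, so rows that do not move let the fingers close. It gives the time, the measured TCP pose, the force, the opening and the grip force at its end, in the units of the state.
- read_state(): the state, without advancing time (a new reading comes with each control period).
- get_image(name): name is "side" or "top"; returns the picture (420x560x3 uint8, red, green, blue); there is no depth.
- calibration(name): a dict with "K" (3x3 intrinsics, pixels), "pose" (4x4, takes a point from camera to world coordinates). Camera axes: x right, y up, looking along -z (the intrinsics and any distortion apply to the point x, -y, -z); pixel columns grow to the right and rows downward; lengths in mm; the calibration is good to about 2 mm. A picture is of the moment at which its call begins. calibration takes no time and is no camera call.
- ctrl.sign_off(): hands the job in; it is judged then, once.
Trained networks look in the newest picture that a camera, given by its name, has taken for a name from the list of things; names that differ only in an ending like _2 or _b are one class to them, and where a whole thing is asked for, a point or a joint stands for the part that bears it (a point fixed in the world has none). Each returns a list of dicts, best first, with "p" (0 to 1); they miss things now and then, are a little off and sometimes report something else, mostly with a low value. They report only what shows in the picture. A call takes as long as a camera call.
- models.find_in(label, camera): "at" ([x, y, z] in mm, in world coordinates, good to about 4 mm: the middle of the surface that is visible of it).
The state is a dict: "t": time; "qpos": joint angles; "joint_vel": joint speeds; "joint_torque": joint torques, N m; "position": TCP position; "eef_rot": TCP orientation; "force": force on the tool from outside, world axes, zero at the start; "ft_torque": the same for the moment, N m; "gripper_width": finger opening in mm; "finger_force": force on a finger pad.
Only numpy, scipy, OpenCV 4.12 (cv2) and the standard library are available. Lean on these libraries where they do the work, as an engineer would, in place of code of your own. Each camera call takes 0.05 s, during which the arm holds its last target. There are 200 camera calls.

## Working session

There is one attempt and no reset: what is moved stays moved. The work goes in short steps, Python scripts to look and compute and a tool call to move; the robot and the scene stay as the last step left them, time stands still between calls to the robot, and variables do not carry over. Pictures are saved under pics/ and viewed, at most 13 in all, crops included, and the job is handed in when it is done.

Besides the shell and the picture viewer there is one more tool, called after "Call:" as name(argument=value, ...) on one line, values as JSON. drive_tool: Moves the arm, as the interface text tells. Its arguments: {"type":"object","properties":{"targets":{"type":"string"}},"required":["targets"]}

```bash
mkdir -p pics; ls; python3 - <<'E'
from workcell import *
import cv2, numpy as np
for c in ["top","side"]:
    im=get_image(c); cv2.imwrite(f"pics/{c}0.png",im[:,:,::-1])
    k=calibration(c); print(c,k["K"],np.round(k["pose"],3), [x for x in k if x not in("K","pose")])
    for l in ["board","stand","mat","mug_1","tin_1"]:
        print(l,[(np.round(d["at"],0),round(d["p"],2)) for d in models.find_in(l,c)[:3]])
s=read_state();print(s)
E
```

```text
pics
top [[401.44005276   0.         276.02947147]
 [  0.         401.44005276 215.27243411]
 [  0.           0.           1.        ]] [[ 8.000000e-03  9.940000e-01 -1.050000e-01  4.524680e+02]
 [-1.000000e+00  5.000000e-03 -2.600000e-02  9.407700e+01]
 [-2.500000e-02  1.050000e-01  9.940000e-01  1.261455e+03]
 [ 0.000000e+00  0.000000e+00  0.000000e+00  1.000000e+00]] []
board [(array([414., 197.,  20.]), 0.96)]
stand [(array([ 535., -211.,    3.]), 0.95), (array([622., 136.,  12.]), 0.25)]
mat [(array([625., 134.,  12.]), 0.59)]
mug_1 [(array([757., -90.,  33.]), 0.77), (array([633., -66.,  24.]), 0.71)]
tin_1 [(array([420., 415.,  53.]), 0.81), (array([632., -69.,  26.]), 0.29)]
side [[391.14178759   0.         275.57232018]
 [  0.         391.14178759 206.07588515]
 [  0.           0.           1.        ]] [[ 9.45000e-01  1.84000e-01 -2.69000e-01  3.14705e+02]
 [-3.26000e-01  5.29000e-01 -7.84000e-01 -6.37806e+02]
 [-2.00000e-03  8.29000e-01  5.60000e-01  5.99952e+02]
 [ 0.00000e+00  0.00000e+00  0.00000e+00  1.00000e+00]] []
board [(array([416., 177.,  18.]), 0.67)]
stand [(ar
[... 217 characters left out ...]
y([ 1.1540161 ,  0.4674643 , -0.01160929,  1.60270326,  0.00600525,
        1.07141957, -0.05628971]), 'joint_vel': array([ 0.00030364, -0.0005257 , -0.00059141,  0.00086889,  0.00071453,
       -0.00019847,  0.00113351]), 'joint_torque': array([ 4.63402193e-04, -5.31938982e+01,  2.11311743e-02, -2.51521218e+01,
        1.13941741e-02,  1.30614935e-03, -1.92577807e-05]), 'position': array([ 237.30480507, -605.13122278,  303.91219862]), 'eef_rot': array([ 2.43532837e-05,  9.82591482e-01,  1.85779383e-01, -1.49112414e-05]), 'force': array([ 1.02516011,  0.28757464, -0.14852896]), 'ft_torque': array([-0.02076107,  0.05949673,  0.01200945]), 'finger_force': 0.0, 'gripper_width': 85.267645925863}
```

```bash
python3 -c "
import cv2,numpy as np
a=cv2.imread('pics/top0.png');b=cv2.imread('pics/side0.png');print(a.shape)"
```

```text
(420, 560, 3)
```

View pics/top0.png

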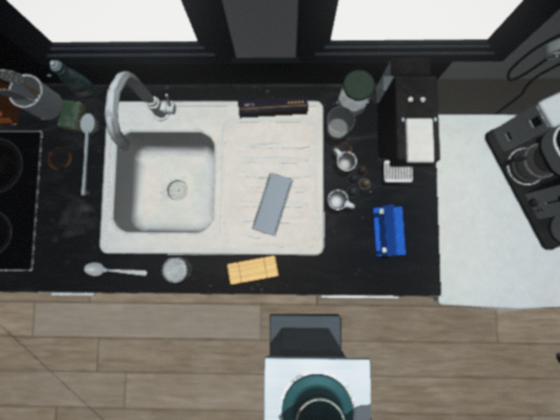

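View pics/side0.png

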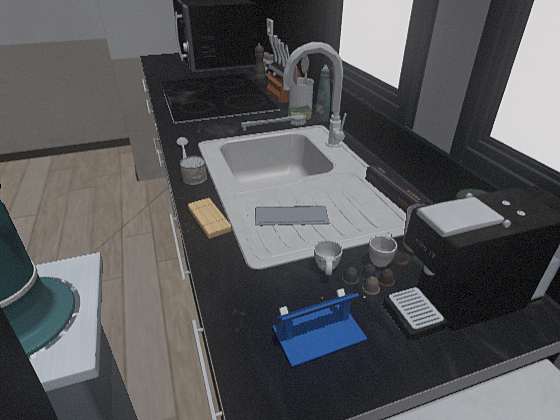

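Top view: board near (252,270), mat (272,204), stand (390,231) with its white stops on the left, meaning +y; mugs (345,160) and (338,200), tin (175,270). The side view agrees. Next I fit the poses by silhouette.

```bash
cat > h.py <<'E'
import numpy as np, cv2
from scipy.spatial.transform import Rotation as Ro
from workcell import calibration
def proj(c,P):
    k=calibration(c); T=np.linalg.inv(k["pose"]); q=P@T[:3,:3].T+T[:3,3]
    q=q*[1,-1,-1]; u=q@k["K"].T; return u[:,:2]/u[:,2:]
def box(c,h,R=np.eye(3)):
    s=np.array([[i,j,k] for i in(-1,1) for j in(-1,1) for k in(-1,1)],float)
    return (s*np.array(h)/2)@R.T+np.array(c)
S=Ro.from_euler('x',-45,degrees=True).as_matrix() # y->downslope(0,.7,-.7), z->normal
f=np.array([0,20,52.])
def up(u,n,x=0): return f+S@np.array([x,-u,n])
STAND=[box([0,0,0],[150,90,6]),box(up(17,-2.5),[150,34,5],S)]+[box(up(-4,6-2.5,x),[14,8,17],S) for x in(-58,58)]
BOARD=[box([0,0,0],[150,64,20])]; MAT=[box([0,0,-4],[190,80,8])]
def world(B,x,y,z,yaw): return B@Ro.from_euler('z',yaw).as_matrix().T+[x,y,z]
def render(c,Bs,p,z,roi,s=4):
    x0,y0,w,h=roi; m=np.zeros((h*s,w*s),np.uint8)
    for B in Bs:
        u=(proj(c,world(B,p[0],p[1],z,p[2]))-[x0-.5,y0-.5])*s
        cv2.fillConvexPoly(m,cv2.convexHull((u*16).round().astype(np.int32)),255,shift=4)
    return cv2.resize(m,(w,h),interpolation=cv2.INTER_AREA)/255.
E
python3 - <<'E'
from h import *
for c in("top","side"):
    im=cv2.imread(f"pics/{c}0.png"); hsv=cv2.cvtColor(im,cv2.COLOR_BGR2HSV)
    for n,P in(("board",[414,190,20]),("mat",[622,134,11]),("stand",[535,-240,6]),("drain",[622,70,3])):
        u=proj(c,np.array([P],float))[0].round().astype(int); print(c,n,u,hsv[u[1],u[0]],hsv[u[1]-2,u[0]+3])
big=[cv2.resize(cv2.imread("pics/top0.png")[140:300,200:440],None,fx=3,fy=3,interpolation=cv2.INTER_CUBIC)[:, :720],]
cv2.imwrite("pics/topcrop.png",big[0])
E
```

```text
top board [255 270] [ 20 103 231] [ 20 105 230]
top mat [274 203] [103  31 172] [105  32 173]
top stand [394 232] [109 200 145] [109 198 192]
top drain [294 204] [ 26  10 213] [ 34   9 205]
side board [207 216] [ 18  74 186] [ 18  79 181]
side mat [291 215] [107  26 136] [106  24 139]
side stand [320 340] [108 174 157] [107 183 159]
side drain [300 232] [102   8 168] [114   8 168]
```

View pics/topcrop.png

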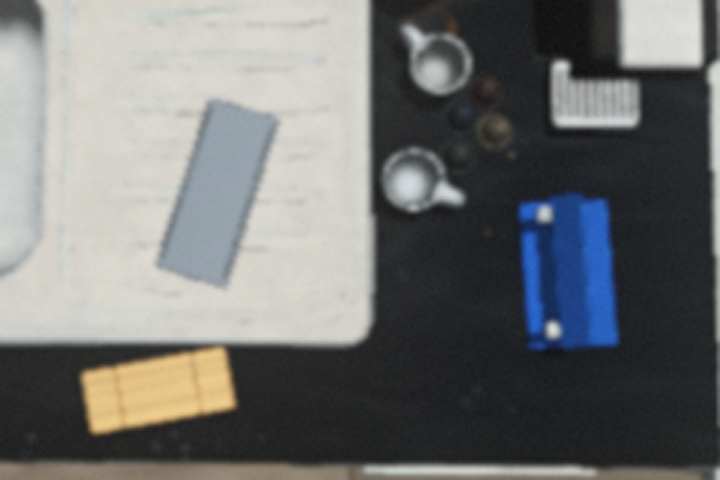

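The crop shows the board tilted slightly, the mat yawed, and the stand near (570,270) with its stops at left. The masks are clean enough to fit.

```bash
python3 - <<'E'
from h import *
from scipy.optimize import minimize
rng={"board":((10,50,90),(30,255,255)),"mat":((95,18,70),(118,70,200)),"stand":((100,110,40),(125,255,255))}
M={"board":(BOARD,[414,190,1.7],10),"mat":(MAT,[622,134,-.25],11),"stand":(STAND,[535,-215,.05],3)}
for n,(B,p0,z) in M.items():
    data=[]
    for c in("top","side"):
        im=cv2.imread(f"pics/{c}0.png"); m=cv2.inRange(cv2.cvtColor(im,cv2.COLOR_BGR2HSV),*map(np.array,rng[n]))
        m=cv2.morphologyEx(m,cv2.MORPH_CLOSE,np.ones((3,3)))
        u=np.vstack([proj(c,world(b,p0[0],p0[1],z,p0[2])) for b in B]); lo=(u.min(0)-14).astype(int); hi=(u.max(0)+14).astype(int)
        roi=(*lo,*(hi-lo)); t=cv2.GaussianBlur(m[lo[1]:hi[1],lo[0]:hi[0]]/255.,(3,3),0)
        k,lab,st,_=cv2.connectedComponentsWithStats((t>.3).astype(np.uint8)); t=t*(lab==1+st[1:,4].argmax())
        data.append((c,roi,t))
    for sel in(data[:1],data[1:],data):
        cost=lambda p:sum(((cv2.GaussianBlur(render(c,B,p,z,r),(3,3),0)-t)**2).sum() for c,r,t in sel)
        r=minimize(cost,p0,method="Nelder-Mead",options=dict(initial_simplex=np.array(p0)+np.array([[0,0,0],[12,0,0],[0,12,0],[0,0,.25]]),xatol=.01,fatol=.01))
        print(n,[d[0] for d in sel],r.x.round(3),round(r.fun,1),[round(d[2].sum()) for d in sel])
E
```

```text
board ['top'] [415.512 198.862   1.763] 15.4 [1093]
board ['side'] [419.043 201.572   1.744] 41.1 [995]
board ['top', 'side'] [416.931 199.278   1.752] 83.9 [1093, 995]
mat ['top'] [ 6.21409e+02  1.40532e+02 -2.88000e-01] 115.9 [1326]
mat ['side'] [ 6.24754e+02  1.42515e+02 -3.00000e-01] 129.0 [1254]
mat ['top', 'side'] [ 6.23571e+02  1.40587e+02 -2.97000e-01] 253.9 [1326, 1254]
stand ['top'] [ 5.38476e+02 -2.24726e+02  5.30000e-02] 113.5 [1536]
stand ['side'] [ 5.41980e+02 -2.20534e+02  5.00000e-02] 218.6 [4131]
stand ['top', 'side'] [ 5.41276e+02 -2.21447e+02  5.10000e-02] 390.2 [1536, 4131]
```

```bash
cat >> h.py <<'E'
def plan(p1,R1,g,n=None,p0=None,R0=None,sp=0.85):
    from workcell import read_state
    s=read_state(); w=s["eef_rot"]
    if p0 is None: p0=s["position"]
    if R0 is None: R0=Ro.from_quat([w[1],w[2],w[3],w[0]]).as_matrix()
    p1=np.array(p1,float); rv=Ro.from_matrix(R0.T@R1).as_rotvec(); dp=p1-p0
    if n is None: n=int(np.ceil(max(np.linalg.norm(dp)/40/sp,np.degrees(np.linalg.norm(rv))/6/sp,1)))
    rows=[]; R=R0
    for i in range(n):
        rows.append(np.r_[R.T@dp/n/40,np.degrees(rv)/n/6,g]); R=R@Ro.from_rotvec(rv/n).as_matrix()
    print("dist",np.linalg.norm(dp).round(1),"ang",np.degrees(np.linalg.norm(rv)).round(1),"n",n)
    for i in range(0,n,8): print("; ".join(" ".join(f"{v:.2f}" for v in r) for r in rows[i:i+8])); print()
def Rt(xd,zd):
    z=np.array(zd,float); z/=np.linalg.norm(z); x=np.array(xd,float); x-=z*(x@z); x/=np.linalg.norm(x)
    return np.c_[x,np.cross(z,x),z]
def dirs(a): return np.array([np.cos(a),np.sin(a),0])
BO=(417.3,200.2,1.753); MA=(623,141.5,-.295); ST=(540.2,-222.5,.051)
E
python3 - <<'E'
from h import *
from workcell import ctrl
print(ctrl.tcp_to_tips)
plan([417.3,200.2,150],Rt(dirs(1.753),[0,0,-1]),1)
E
```

```text
72.6
dist 839.4 ang 79.0 n 25
0.46 -0.68 0.15 0.00 0.00 -0.53 1.00; 0.50 -0.66 0.15 0.00 0.00 -0.53 1.00; 0.53 -0.63 0.15 0.00 0.00 -0.53 1.00; 0.57 -0.60 0.15 0.00 0.00 -0.53 1.00; 0.60 -0.57 0.15 0.00 0.00 -0.53 1.00; 0.63 -0.53 0.15 0.00 0.00 -0.53 1.00; 0.66 -0.50 0.15 0.00 0.00 -0.53 1.00; 0.69 -0.46 0.15 0.00 0.00 -0.53 1.00

0.71 -0.42 0.15 0.00 0.00 -0.53 1.00; 0.73 -0.38 0.15 0.00 0.00 -0.53 1.00; 0.75 -0.34 0.15 0.00 0.00 -0.53 1.00; 0.77 -0.30 0.15 0.00 0.00 -0.53 1.00; 0.78 -0.26 0.15 0.00 0.00 -0.53 1.00; 0.80 -0.21 0.15 0.00 0.00 -0.53 1.00; 0.81 -0.17 0.15 0.00 0.00 -0.53 1.00; 0.82 -0.12 0.15 0.00 0.00 -0.53 1.00

0.82 -0.08 0.15 0.00 0.00 -0.53 1.00; 0.82 -0.03 0.15 0.00 0.00 -0.53 1.00; 0.83 0.01 0.15 0.00 0.00 -0.53 1.00; 0.82 0.06 0.15 0.00 0.00 -0.53 1.00; 0.82 0.10 0.15 0.00 0.00 -0.53 1.00; 0.81 0.15 0.15 0.00 0.00 -0.53 1.00; 0.80 0.19 0.15 0.00 0.00 -0.53 1.00; 0.79 0.24 0.15 0.00 0.00 -0.53 1.00

0.78 0.28 0.15 0.00 0.00 -0.53 1.00
```

Call:
drive_tool(targets="0.46 -0.68 0.1 0 0 -0.53 1; 0.5 -0.66 0.1 0 0 -0.53 1; 0.53 -0.63 0.1 0 0 -0.53 1; 0.57 -0.6 0.1 0 0 -0.53 1; 0.6 -0.57 0.1 0 0 -0.53 1; 0.63 -0.53 0.1 0 0 -0.53 1; 0.66 -0.5 0.1 0 0 -0.53 1; 0.69 -0.46 0.1 0 0 -0.53 1")

```text
t: 1.4
position: [294.7, -345.9, 272.0]
eef_rot: [0.0, 0.917, 0.399, 0.0]
force: [0.7, -0.7, 0.2]
gripper_width: 85.4
finger_force: 0.0
```

Call:
drive_tool(targets="0.71 -0.42 0.1 0 0 -0.53 1; 0.73 -0.38 0.1 0 0 -0.53 1; 0.75 -0.34 0.1 0 0 -0.53 1; 0.77 -0.3 0.1 0 0 -0.53 1; 0.78 -0.26 0.1 0 0 -0.53 1; 0.8 -0.21 0.1 0 0 -0.53 1; 0.81 -0.17 0.1 0 0 -0.53 1; 0.82 -0.12 0.1 0 0 -0.53 1")

```text
t: 2.2
position: [351.4, -87.9, 240.1]
eef_rot: [0.001, 0.807, 0.591, 0.0]
force: [0.3, 0.5, 0.1]
gripper_width: 85.4
finger_force: 0.0
```

Call:
drive_tool(targets="0.82 -0.08 0.15 0 0 -0.53 1; 0.82 -0.03 0.15 0 0 -0.53 1; 0.83 0.01 0.15 0 0 -0.53 1; 0.82 0.06 0.15 0 0 -0.53 1; 0.82 0.1 0.15 0 0 -0.53 1; 0.81 0.15 0.15 0 0 -0.53 1; 0.8 0.19 0.15 0 0 -0.53 1; 0.79 0.24 0.15 0 0 -0.53 1")

```text
t: 3.0
position: [407.3, 170.0, 191.8]
eef_rot: [0.0, 0.657, 0.754, 0.0]
force: [1.1, -0.0, 0.2]
gripper_width: 85.5
finger_force: 0.0
```

```bash
python3 - <<'E'
from h import *
plan([417.3,200.2,120],Rt(dirs(1.753),[0,0,-1]),1)
E
```

```text
dist 78.5 ang 2.6 n 3
0.24 0.12 0.60 0.00 0.00 -0.14 1.00; 0.24 0.12 0.60 0.00 0.00 -0.14 1.00; 0.23 0.12 0.60 0.00 0.00 -0.14 1.00
```

Call:
drive_tool(targets="0.24 0.12 0.6 0 0 -0.14 1; 0.24 0.12 0.6 0 0 -0.14 1; 0.23 0.12 0.6 0 0 -0.14 1; 0 0 0 0 0 0 1")

```text
t: 3.4
position: [415.8, 199.6, 117.8]
eef_rot: [-0.001, 0.64, 0.768, -0.002]
force: [-0.3, -0.1, -0.4]
gripper_width: 85.3
finger_force: 0.0
```

```bash
python3 - <<'E'
from h import *
from workcell import get_image
a=get_image("top")[:,:,::-1][200:320,170:330]; b=get_image("side")[:,:,::-1][130:250,130:290]
cv2.imwrite("pics/g1.png",cv2.resize(np.hstack([a,b]),None,fx=2.5,fy=2.5,interpolation=cv2.INTER_CUBIC))
plan([417.3,200.2,76],Rt(dirs(1.753),[0,0,-1]),1)
E
```

```text
dist 44.0 ang 0.2 n 2
0.01 0.01 0.55 -0.00 0.00 -0.01 1.00; 0.01 0.01 0.55 -0.00 0.00 -0.01 1.00
```

View pics/g1.png

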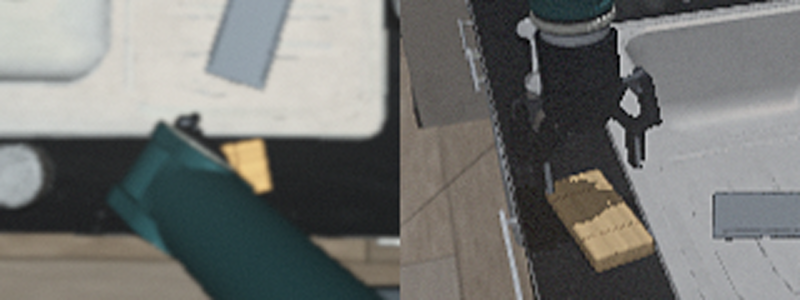

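```bash
python3 - <<'E'
from h import *
y=Rt(dirs(1.753),[0,0,-1])[:,1]; p=np.array([415.8,199.6,0])
for s in(-49,49):
  for L in(60,66,73):
    u=proj("side",(p+s*y+[0,0,117.8-L])[None])[0]; print(s,L,u.round(1),((u-[130,130])*2.5+[400,0]).round())
print(y)
E
```

```text
-49 60 [186.8 206.6] [542. 192.]
-49 66 [187.1 208.6] [543. 197.]
-49 73 [187.5 211. ] [544. 202.]
49 60 [223.5 196.1] [634. 165.]
49 66 [223.7 198. ] [634. 170.]
49 73 [223.9 200.3] [635. 176.]
[0.98344678 0.18119721 0.        ]
```

Side crop: the tips show at (548,193) and (637,167), which matches about 60 mm ahead of the TCP while open. Descending to TCP z≈70.

Call:
drive_tool(targets="0.02 0.02 0.6 0 0 0 1; 0.02 0.02 0.6 0 0 0 1; 0 0 0 0 0 0 1; 0 0 0 0 0 0 0; 0 0 0 0 0 0 0; 0 0 0 0 0 0 0; 0 0 0 0 0 0 0; 0 0 0 0 0 0 0")

```text
t: 4.3
position: [418.7, 200.9, 73.8]
eef_rot: [0.001, 0.641, 0.767, 0.001]
force: [-1.7, -0.9, 6.6]
gripper_width: 62.5
finger_force: 65.6
```

```bash
cat >> h.py <<'E'
def stand_pt(l): return np.array([ST[0],ST[1],3])+Ro.from_euler('z',ST[2]).as_matrix()@np.array(l,float)
Rs=Ro.from_euler('z',ST[2]).as_matrix(); N=Rs@[0,.7071,.7071]; U=Rs@[0,-.7071,.7071]; X=Rs@[1,0,0]
E
python3 - <<'E'
from h import *
Rd=Rt(dirs(1.753),[0,0,-1]); a=np.array([425,170,240.])
plan(a,Rd,0)
plan([530,-100,260],Rt(X,[0,0,-1]),0,p0=a,R0=Rd)
E
```

```text
dist 169.2 ang 0.2 n 5
-0.16 0.01 -0.83 0.00 0.00 -0.01 0.00; -0.16 0.00 -0.83 0.00 0.00 -0.01 0.00; -0.16 0.00 -0.83 0.00 0.00 -0.01 0.00; -0.16 0.00 -0.83 0.00 0.00 -0.01 0.00; -0.16 0.00 -0.83 0.00 0.00 -0.01 0.00

dist 290.4 ang 97.5 n 20
-0.36 0.07 -0.03 0.00 0.00 0.81 0.00; -0.35 0.10 -0.03 0.00 0.00 0.81 0.00; -0.34 0.13 -0.03 0.00 0.00 0.81 0.00; -0.33 0.16 -0.03 0.00 0.00 0.81 0.00; -0.31 0.18 -0.03 0.00 0.00 0.81 0.00; -0.30 0.21 -0.03 0.00 0.00 0.81 0.00; -0.28 0.23 -0.03 0.00 0.00 0.81 0.00; -0.26 0.26 -0.03 0.00 0.00 0.81 0.00

-0.23 0.28 -0.03 0.00 0.00 0.81 0.00; -0.21 0.30 -0.03 0.00 0.00 0.81 0.00; -0.18 0.31 -0.03 0.00 0.00 0.81 0.00; -0.16 0.33 -0.03 0.00 0.00 0.81 0.00; -0.13 0.34 -0.03 0.00 0.00 0.81 0.00; -0.10 0.35 -0.03 0.00 0.00 0.81 0.00; -0.07 0.36 -0.03 0.00 0.00 0.81 0.00; -0.04 0.36 -0.03 0.00 0.00 0.81 0.00

-0.01 0.36 -0.03 0.00 0.00 0.81 0.00; 0.02 0.36 -0.03 0.00 0.00 0.81 0.00; 0.05 0.36 -0.03 0.00 0.00 0.81 0.00; 0.08 0.35 -0.03 0.00 0.00 0.81 0.00
```

Call:
drive_tool(targets="0 0 -0.3 0 0 0 0; 0 0 -0.7 0 0 0 0; -0.2 0 -0.8 0 0 0 0; -0.2 0 -0.8 0 0 0 0; -0.2 0 -0.8 0 0 0 0; -0.2 0 -0.7 0 0 0 0")

```text
t: 4.9
position: [423.8, 169.1, 238.8]
eef_rot: [0.001, 0.641, 0.768, 0.001]
force: [-0.2, -0.5, -1.2]
gripper_width: 62.8
finger_force: 66.3
```

Call:
drive_tool(targets="-0.36 0.07 -0.03 0 0 0.8 0; -0.35 0.1 -0.03 0 0 0.8 0; -0.34 0.13 -0.03 0 0 0.8 0; -0.33 0.16 -0.03 0 0 0.8 0; -0.31 0.18 -0.03 0 0 0.8 0; -0.3 0.21 -0.03 0 0 0.8 0; -0.28 0.23 -0.03 0 0 0.8 0; -0.26 0.26 -0.03 0 0 0.8 0")

```text
t: 5.7
position: [466.3, 60.2, 247.1]
eef_rot: [0.0, 0.859, 0.513, 0.001]
force: [-0.1, -0.5, -0.3]
gripper_width: 62.3
finger_force: 66.3
```

Call:
drive_tool(targets="-0.23 0.28 -0.03 0 0 0.8 0; -0.21 0.3 -0.03 0 0 0.8 0; -0.18 0.31 -0.03 0 0 0.8 0; -0.16 0.33 -0.03 0 0 0.8 0; -0.13 0.34 -0.03 0 0 0.8 0; -0.1 0.35 -0.03 0 0 0.8 0; -0.07 0.36 -0.03 0 0 0.8 0; -0.04 0.36 -0.03 0 0 0.8 0")

```text
t: 6.5
position: [509.9, -47.6, 256.7]
eef_rot: [-0.0, 0.979, 0.202, 0.001]
force: [-0.5, 1.0, -0.5]
gripper_width: 62.6
finger_force: 66.3
```

```bash
python3 - <<'E'
from h import *
from workcell import read_state
print(read_state()["qpos"].round(2))
c=stand_pt([0,4.4,81.7])+3*U; T=c+N*(63.8+70); print(c,T,T-N*70)
plan(T+[0,0,20],Rt(X,-N),0)
E
```

```text
[ 0.33  0.33 -0.36  1.96  0.15  0.88 -1.27]
[ 540.08383667 -220.22426281   86.8213    ] [ 535.2608191  -125.73729642  181.43128   ] [ 537.78407194 -175.16993952  131.93428   ]
dist 99.0 ang 49.2 n 10
-0.02 0.20 0.14 -0.74 -0.13 0.32 0.00; -0.01 0.19 0.15 -0.74 -0.13 0.32 0.00; -0.00 0.18 0.17 -0.74 -0.13 0.32 0.00; 0.01 0.17 0.18 -0.74 -0.13 0.32 0.00; 0.01 0.15 0.19 -0.74 -0.13 0.32 0.00; 0.02 0.14 0.21 -0.74 -0.13 0.32 0.00; 0.03 0.12 0.21 -0.74 -0.13 0.32 0.00; 0.04 0.10 0.22 -0.74 -0.13 0.32 0.00

0.04 0.08 0.23 -0.74 -0.13 0.32 0.00; 0.05 0.06 0.23 -0.74 -0.13 0.32 0.00
```

Call:
drive_tool(targets="-0.02 0.2 0.14 -0.74 -0.13 0.32 0; -0.01 0.19 0.15 -0.74 -0.13 0.32 0; 0 0.18 0.17 -0.74 -0.13 0.32 0; 0.01 0.17 0.18 -0.74 -0.13 0.32 0; 0.01 0.15 0.19 -0.74 -0.13 0.32 0; 0.02 0.14 0.21 -0.74 -0.13 0.32 0; 0.03 0.12 0.21 -0.74 -0.13 0.32 0; 0.04 0.1 0.22 -0.74 -0.13 0.32 0")

```text
t: 7.3
position: [530.5, -109.2, 212.6]
eef_rot: [0.309, 0.949, 0.062, 0.011]
force: [0.0, 0.0, -2.0]
gripper_width: 62.2
finger_force: 66.3
```

Call:
drive_tool(targets="0.04 0.08 0.23 -0.74 -0.13 0.32 0; 0.05 0.06 0.23 -0.74 -0.13 0.32 0; 0 0 0 0 0 0 0; 0 0 0 0 0 0 0")

```text
t: 7.7
position: [535.5, -124.0, 200.7]
eef_rot: [0.38, 0.924, 0.026, 0.012]
force: [0.1, 0.7, -1.1]
gripper_width: 62.2
finger_force: 66.3
```

```bash
python3 - <<'E'
from h import *
from workcell import get_image,read_state
s=read_state(); print(s["qpos"].round(2)); w=s["eef_rot"]; R=Ro.from_quat([w[1],w[2],w[3],w[0]]).as_matrix()
b=get_image("side")[:,:,::-1].copy(); a=get_image("top")[:,:,::-1].copy()
bc=s["position"]+R[:,2]*63.8; Rb=np.c_[R[:,0],-R[:,1],-R[:,2]]
for c,im in(("side",b),("top",a)):
  for P,col in((BOARD[0]@Rb.T+bc,(0,0,255)),(np.vstack([world(B,ST[0],ST[1],3,ST[2]) for B in STAND]),(0,255,0))):
    for q in proj(c,P): cv2.circle(im,tuple(int(v*16+8) for v in q),16,col,-1,shift=4)
cv2.imwrite("pics/p1.png",cv2.resize(np.hstack([b[200:380,240:400],a[140:320,290:450]]),None,fx=2.5,fy=2.5,interpolation=cv2.INTER_CUBIC))
c=stand_pt([0,4.4,81.7])+3*U
plan(c+N*(63.8+40),Rt(X,-N),0)
E
```

```text
[-0.16  0.51  0.02  2.02  0.99  0.98 -2.39]
dist 46.6 ang 0.5 n 2
-0.01 -0.16 0.56 -0.02 -0.03 0.01 0.00; -0.01 -0.16 0.56 -0.02 -0.03 0.01 0.00
```

View pics/p1.png

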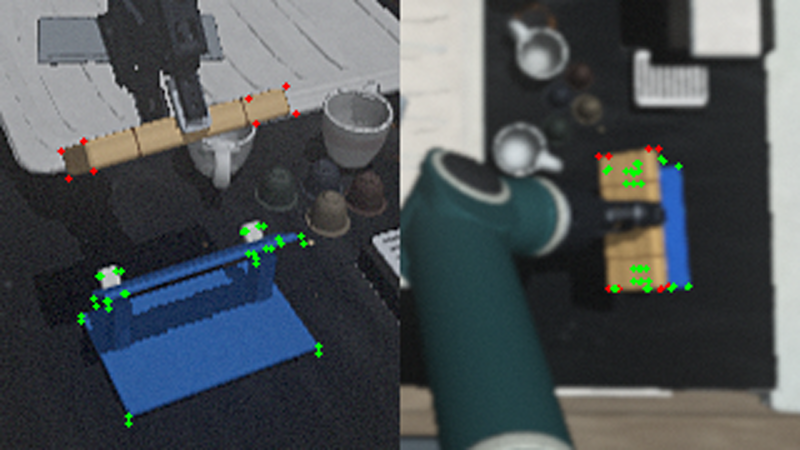

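The side crop shows the held board with the predicted corners (red) within about 1.5 px, and the stand markers (green) on its edges. I'll use the held board to measure each camera's y bias.

```bash
cat > bias.py <<'E'
from h import *
from workcell import get_image,read_state
from scipy.optimize import minimize
def bias(d,flip=True):
    s=read_state(); w=s["eef_rot"]; R=Ro.from_quat([w[1],w[2],w[3],w[0]]).as_matrix()
    bc=s["position"]+R[:,2]*d; Rb=np.c_[R[:,0],-R[:,1],-R[:,2]] if flip else np.c_[R[:,0],R[:,2],-R[:,1]]; P=BOARD[0]@Rb.T+bc
    for c in("side","top"):
        im=get_image(c)[:,:,::-1]; m=cv2.inRange(cv2.cvtColor(im,cv2.COLOR_BGR2HSV),np.array((8,45,50)),np.array((30,255,255)))
        u=proj(c,P); lo=(u.min(0)-8).astype(int); hi=(u.max(0)+8).astype(int); roi=(*lo,*(hi-lo)); t=cv2.GaussianBlur(m[lo[1]:hi[1],lo[0]:hi[0]]/255.,(3,3),0)
        # ignore band round the gripper
        wt=np.ones_like(t); g=proj(c,np.array([bc-R[:,2]*a+R[:,0]*b for a in(-20,150) for b in(-26,26)]))-lo
        cv2.fillConvexPoly(wt,cv2.convexHull(g.round().astype(np.int32)),0)
        cost=lambda p:(wt*(cv2.GaussianBlur(render(c,[P],[p[0],p[1],0],0,roi),(3,3),0)-t)**2).sum()
        r=minimize(cost,[0,0],method="Nelder-Mead",options=dict(initial_simplex=[[0,0],[5,0],[0,5]],xatol=.02))
        print(c,"obs-pred xy",r.x.round(2),round(r.fun,1),round((t*wt).sum()))
if __name__=="__main__": bias(63.8)
E
python3 bias.py
```

```text
side obs-pred xy [-0.57 -0.64] 26.3 719
top obs-pred xy [-2.53  2.65] 78.9 969
```

```bash
sed -i 's/^BO=.*/BO=(418.7,200.2,1.753); MA=(624.7,142.2,-.297); ST=(541.5,-221.5,.051)/' h.py; python3 - <<'E'
from h import *
c=stand_pt([0,4.4,81.7])+5*U
plan(c+N*(63.8+25),Rt(X,-N),0)
plan(c+N*(63.8+6),Rt(X,-N),0,p0=c+N*(63.8+25),R0=Rt(X,-N))
E
```

```text
dist 60.0 ang 0.4 n 2
0.01 -0.15 0.74 -0.02 -0.03 0.01 0.00; 0.01 -0.15 0.74 -0.02 -0.03 0.01 0.00

dist 19.0 ang 0.0 n 1
0.00 0.00 0.47 0.00 0.00 0.00 0.00
```

Call:
drive_tool(targets="0.01 -0.15 0.74 0 0 0 0; 0.01 -0.15 0.74 0 0 0 0; 0 0 0.25 0 0 0 0; 0 0 0.12 0 0 0 0; 0 0 0.1 0 0 0 0; 0 0 0 0 0 0 0")

```text
t: 8.5
position: [539.5, -170.8, 136.9]
eef_rot: [0.381, 0.924, 0.026, 0.012]
force: [0.5, 0.7, -1.5]
gripper_width: 62.4
finger_force: 66.3
```

```bash
python3 - <<'E'
from h import *
from workcell import get_image
b=get_image("side")[:,:,::-1]
cv2.imwrite("pics/p2.png",cv2.resize(b[240:370,255:385],None,fx=4.5,fy=4.5,interpolation=cv2.INTER_CUBIC))
c=stand_pt([0,4.4,81.7])+5*U
plan(c+N*(63.8),Rt(X,-N),0)
E
python3 bias.py
```

```text
dist 6.3 ang 0.4 n 1
-0.02 0.02 0.15 -0.03 -0.06 0.02 0.00

side obs-pred xy [0.31 0.87] 23.8 970
top obs-pred xy [-0.72 -1.14] 72.2 916
```

View pics/p2.png

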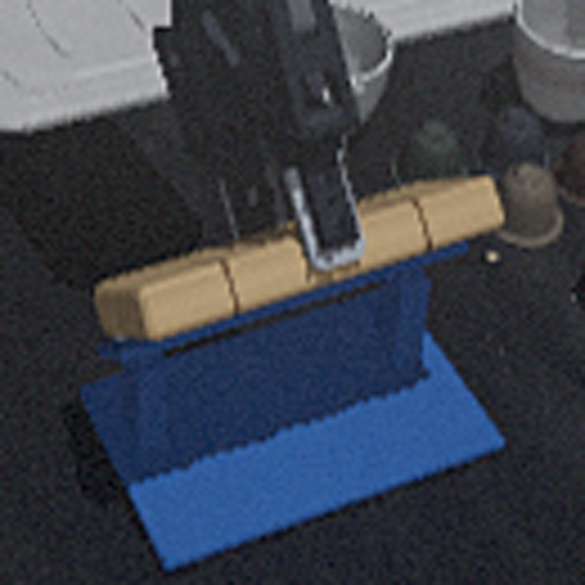

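The side crop shows the board just above the slope, parallel to it and centred between the stand's ends. Advancing gently until contact.

Call:
drive_tool(targets="0 0 0.06 0 0 0 0; 0 0 0.05 0 0 0 0; 0 0 0.03 0 0 0 0; 0 0 0 0 0 0 0")

```text
t: 9.05
position: [539.6, -173.2, 133.9]
eef_rot: [0.382, 0.924, 0.026, 0.012]
force: [-6.1, 10.3, 14.2]
gripper_width: 62.2
finger_force: 68.5
```

Call:
drive_tool(targets="0 -0.04 -0.03 0 0 0 0; 0 -0.04 0 0 0 0 0; 0 0 0 0 0 0 0")

```text
t: 9.35
position: [539.7, -172.1, 132.8]
eef_rot: [0.383, 0.923, 0.026, 0.012]
force: [-2.3, 4.0, 12.3]
gripper_width: 62.3
finger_force: 67.8
```

Call:
drive_tool(targets="0 -0.04 -0.03 0 0 0 0; 0 -0.03 -0.01 0 0 0 0; 0 0 0 0 0 0 0")

```text
t: 9.65
position: [539.2, -169.0, 130.3]
eef_rot: [0.382, 0.924, 0.026, 0.012]
force: [1.1, -0.8, 2.4]
gripper_width: 62.4
finger_force: 66.5
```

Call:
drive_tool(targets="0 0 0 0 0 0 0.85; 0 0 0 0 0 0 0.85; 0 0 0 0 0 0 0.85; 0 0 0 0 0 0 0.85; 0 0 0 0 0 0 0.85")

```text
t: 10.15
position: [538.9, -168.7, 130.0]
eef_rot: [0.381, 0.924, 0.026, 0.012]
force: [0.7, -0.4, -0.3]
gripper_width: 79.1
finger_force: 0.0
```

```bash
python3 - <<'E'
from h import *
from workcell import get_image
b=get_image("side")[:,:,::-1]; a=get_image("top")[:,:,::-1]
cv2.imwrite("pics/p3.png",cv2.resize(np.hstack([b[240:370,255:385],a[160:290,330:460]]),None,fx=3,fy=3,interpolation=cv2.INTER_CUBIC))
E
```

```text
(no output)
```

View pics/p3.png

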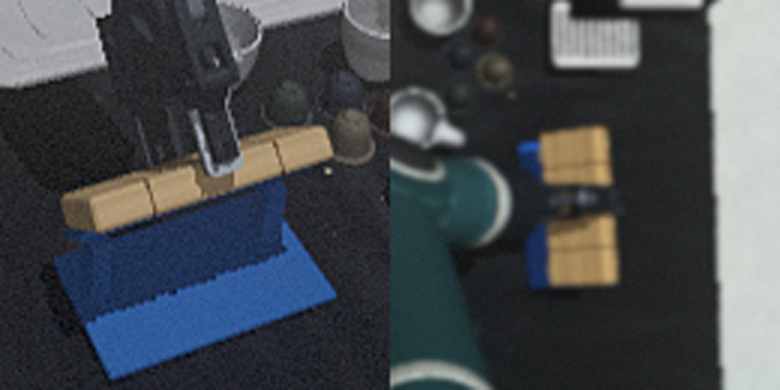

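The board lies on the slope, released, with the fingers clear of it. Backing off.

Call:
drive_tool(targets="0 0 -0.3 0 0 0 0.85; 0 0 -0.6 0 0 0 0.85; 0 0 -0.8 0 0 0 0.85; 0 0 -0.8 0 0 0 0.85; 0 -0.3 -0.6 0 0 0 0.6; 0 0.7 -0.5 0 0 0 0.3; 0 0.7 -0.5 0 0 0 0; 0 0 0 0 0 0 0")

```text
t: 11.05
position: [535.4, -84.2, 282.3]
eef_rot: [0.381, 0.924, 0.024, 0.015]
force: [0.0, -1.0, -0.0]
gripper_width: 43.1
finger_force: 0.0
```

```bash
python3 - <<'E'
from h import *
from workcell import get_image
from scipy.optimize import minimize
b=get_image("side")[:,:,::-1].copy()
cv2.imwrite("pics/p4.png",cv2.resize(b[240:370,255:385],None,fx=4.5,fy=4.5,interpolation=cv2.INTER_CUBIC))
B=[BOARD[0]@S.T+[0,4.4,81.7]]
for c in("side","top"):
    im=get_image(c)[:,:,::-1]; m=cv2.inRange(cv2.cvtColor(im,cv2.COLOR_BGR2HSV),np.array((8,45,50)),np.array((30,255,255)))
    u=proj(c,world(B[0],*ST[:2],3,ST[2])); lo=(u.min(0)-10).astype(int); hi=(u.max(0)+10).astype(int); roi=(*lo,*(hi-lo)); t=cv2.GaussianBlur(m[lo[1]:hi[1],lo[0]:hi[0]]/255.,(3,3),0)
    cost=lambda p:((cv2.GaussianBlur(render(c,B,p,3,roi),(3,3),0)-t)**2).sum()
    r=minimize(cost,ST,method="Nelder-Mead",options=dict(initial_simplex=np.array(ST)+np.array([[0,0,0],[5,0,0],[0,5,0],[0,0,.1]]),xatol=.01)); print(c,r.x.round(3),r.fun,t.sum())
E
```

```text
side [ 5.42312e+02 -2.17542e+02  4.20000e-02] 19.95219675124952 1407.0
top [ 5.40647e+02 -2.20559e+02  5.00000e-02] 34.931717608612075 1241.0
```

View pics/p4.png

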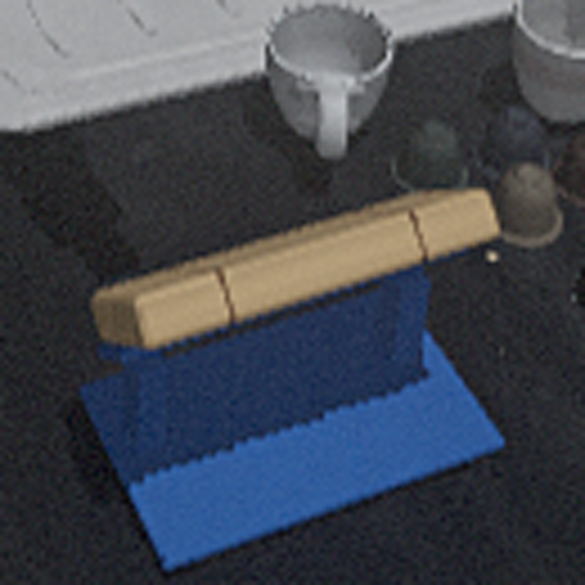

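The board rests flat on the slope with both ends even and nothing touching it. I go up to a vertical pose above it, then tilt for the upper-edge grasp.

```bash
sed -i 's/ST=(541.5,-221.5,.051)/ST=(541.5,-218.7,.047)/' h.py; python3 - <<'E'
from h import *
c=stand_pt([0,4.4,81.7]); w=np.array([545,-230,330.]); Rd=Rt(X,[0,0,-1]); pre=c+149*U
plan(w,Rd,0); print(c,pre); plan(pre+[0,0,10],Rt(X,-U),0,p0=w,R0=Rd)
E
```

```text
dist 155.7 ang 44.8 n 9
0.01 0.39 0.18 0.83 -0.01 0.01 0.00; 0.01 0.41 0.15 0.83 -0.01 0.01 0.00; 0.01 0.42 0.11 0.83 -0.01 0.01 0.00; 0.01 0.43 0.08 0.83 -0.01 0.01 0.00; 0.01 0.43 0.04 0.83 -0.01 0.01 0.00; 0.01 0.43 0.00 0.83 -0.01 0.01 0.00; 0.01 0.43 -0.04 0.83 -0.01 0.01 0.00; 0.01 0.43 -0.07 0.83 -0.01 0.01 0.00

0.01 0.42 -0.11 0.83 -0.01 0.01 0.00

[ 541.29327613 -214.30485891   84.7       ] [ 546.24327453 -319.54641252  190.0579    ]
dist 157.8 ang 45.0 n 9
-0.01 0.25 0.36 0.83 0.00 -0.00 0.00; -0.01 0.28 0.34 0.83 0.00 -0.00 0.00; -0.01 0.31 0.31 0.83 0.00 -0.00 0.00; -0.01 0.33 0.28 0.83 0.00 -0.00 0.00; -0.01 0.36 0.25 0.83 0.00 -0.00 0.00; -0.01 0.38 0.22 0.83 0.00 -0.00 0.00; -0.01 0.40 0.19 0.83 0.00 -0.00 0.00; -0.01 0.41 0.15 0.83 0.00 -0.00 0.00

-0.01 0.42 0.12 0.83 0.00 -0.00 0.00
```

Call:
drive_tool(targets="0.01 0.39 0.1 0.83 0 0 0; 0.01 0.41 0.1 0.83 0 0 0; 0.01 0.42 0.1 0.83 0 0 0; 0.01 0.43 0.08 0.83 0 0 0; 0.01 0.43 0.04 0.83 0 0 0; 0.01 0.43 0 0.83 0 0 0; 0.01 0.43 -0.04 0.83 0 0 0; 0.01 0.43 -0.07 0.83 0 0 0")

```text
t: 12.0
position: [543.8, -210.6, 327.7]
eef_rot: [0.041, 0.999, 0.029, 0.001]
force: [1.2, -0.3, 1.0]
gripper_width: 42.9
finger_force: 0.0
```

Call:
drive_tool(targets="0.01 0.42 -0.11 0.83 0 0 0; 0 0.25 0.36 0.83 0 0 0; 0 0.28 0.34 0.83 0 0 0; 0 0.31 0.31 0.83 0 0 0; 0 0.33 0.28 0.83 0 0 0; 0 0 0 0 0 0 0")

```text
t: 12.6
position: [545.5, -269.9, 272.1]
eef_rot: [-0.174, 0.984, 0.025, -0.007]
force: [-0.3, -0.4, -0.2]
gripper_width: 42.6
finger_force: 0.0
```

```bash
python3 - <<'E'
from h import *
from workcell import read_state
print(read_state()["qpos"].round(2))
c=stand_pt([0,4.4,81.7]); plan(c+149*U+[0,0,10],Rt(X,-U),0)
E
```

```text
[ 0.62  0.53 -0.15  1.63 -0.24  1.19 -0.92]
dist 87.5 ang 24.9 n 5
-0.01 0.36 0.25 0.83 0.01 0.00 0.00; -0.01 0.38 0.22 0.83 0.01 0.00 0.00; -0.01 0.40 0.19 0.83 0.01 0.00 0.00; -0.01 0.41 0.15 0.83 0.01 0.00 0.00; -0.01 0.42 0.12 0.83 0.01 0.00 0.00
```

Call:
drive_tool(targets="0 0.36 0.25 0.83 0 0 0; 0 0.38 0.22 0.83 0 0 0; 0 0.4 0.19 0.83 0 0 0; 0 0.41 0.15 0.83 0 0 0; 0 0.42 0.12 0.83 0 0 0; 0 0 0 0 0 0 0")

```text
t: 13.2
position: [548.9, -317.9, 200.3]
eef_rot: [-0.382, 0.924, 0.024, -0.013]
force: [-0.0, 0.6, -1.4]
gripper_width: 42.6
finger_force: 0.0
```

```bash
python3 - <<'E'
from h import *
from workcell import get_image,read_state
s=read_state(); w=s["eef_rot"]; R=Ro.from_quat([w[1],w[2],w[3],w[0]]).as_matrix(); print(s["qpos"].round(2))
b=get_image("side")[:,:,::-1].copy(); a=get_image("top")[:,:,::-1].copy()
for c,im in(("side",b),("top",a)):
  for y in(-21,21,-36,36):
    for q in proj(c,(s["position"]+R[:,2]*66+R[:,1]*y)[None]): cv2.circle(im,tuple(int(v*16+8) for v in q),16,(0,0,255),-1,shift=4)
cv2.imwrite("pics/p5.png",cv2.resize(np.hstack([b[240:380,250:390],a[150:290,330:470]]),None,fx=2.8,fy=2.8,interpolation=cv2.INTER_CUBIC))
c=stand_pt([0,4.4,81.7]); plan(c+100*U,Rt(X,-U),0);  plan(c+79*U,Rt(X,-U),0)
E
```

```text
[ 0.8   0.82 -0.21  1.44 -0.43  1.45 -0.72]
dist 58.5 ang 0.7 n 2
-0.06 0.16 0.71 0.02 0.03 0.04 0.00; -0.06 0.16 0.71 0.02 0.03 0.04 0.00

dist 79.0 ang 0.7 n 3
-0.04 0.11 0.65 0.01 0.02 0.03 0.00; -0.04 0.11 0.65 0.01 0.02 0.03 0.00; -0.04 0.11 0.65 0.01 0.02 0.03 0.00
```

View pics/p5.png

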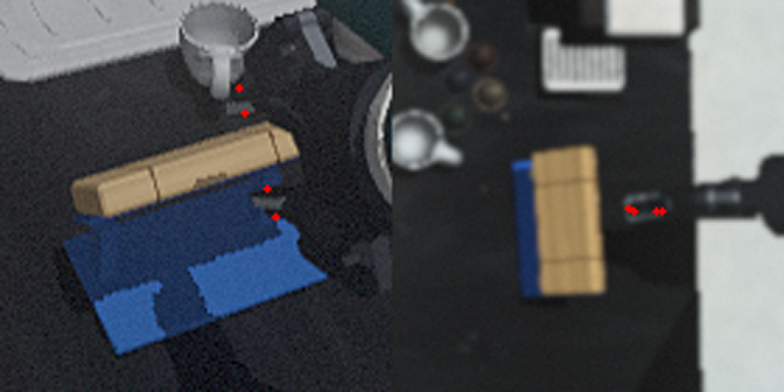

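Both tip pairs lie where predicted, straddling the line of the board's upper edge with about 11 mm each side. Approaching.

Call:
drive_tool(targets="-0.06 0.16 0.71 0 0 0 0; -0.06 0.16 0.71 0 0 0 0; 0 0 0.25 0 0 0 0; 0 0 0.25 0 0 0 0; 0 0 0 0 0 0 0")

```text
t: 13.8
position: [544.3, -270.7, 142.5]
eef_rot: [-0.381, 0.924, 0.028, -0.01]
force: [0.2, 0.5, 0.0]
gripper_width: 42.2
finger_force: 0.0
```

```bash
python3 - <<'E'
from h import *
c=stand_pt([0,4.4,81.7]); plan(c+79*U,Rt(X,-U),0)
E
```

```text
dist 2.1 ang 0.7 n 1
-0.01 0.02 0.05 0.04 0.06 0.10 0.00
```

Good depth with no contact. Close on it.

Call:
drive_tool(targets="0 0.01 0 0 0 0.1 -0.4; 0 0 0 0 0 0 -0.6; 0 0 0 0 0 0 -1; 0 0 0 0 0 0 -1; 0 0 0 0 0 0 -1; 0 0 0 0 0 0 -1")

```text
t: 14.4
position: [544.5, -272.8, 143.6]
eef_rot: [-0.381, 0.924, 0.022, -0.011]
force: [-1.0, 0.5, 7.0]
gripper_width: 18.7
finger_force: 59.7
```

```bash
python3 - <<'E'
from h import *
A=np.array([545,-265,275.]); RA=Rt(X,-U); RB=Rt(dirs(MA[2]),[0,0,-1])
C=np.array([MA[0],MA[1],280.])
plan(A,RA,-1); plan(C,RB,-1,p0=A,R0=RA,n=16)
E
```

```text
dist 131.6 ang 0.3 n 4
0.00 -0.61 -0.55 0.01 0.01 -0.00 -1.00; 0.00 -0.61 -0.55 0.01 0.01 -0.00 -1.00; 0.00 -0.61 -0.55 0.01 0.01 -0.00 -1.00; 0.01 -0.61 -0.55 0.01 0.01 -0.00 -1.00

dist 415.0 ang 48.9 n 16
0.15 -0.45 0.44 -0.46 0.08 0.19 -1.00; 0.14 -0.47 0.42 -0.46 0.08 0.19 -1.00; 0.13 -0.50 0.40 -0.46 0.08 0.19 -1.00; 0.11 -0.52 0.37 -0.46 0.08 0.19 -1.00; 0.10 -0.54 0.35 -0.46 0.08 0.19 -1.00; 0.09 -0.56 0.32 -0.46 0.08 0.19 -1.00; 0.07 -0.57 0.30 -0.46 0.08 0.19 -1.00; 0.06 -0.59 0.27 -0.46 0.08 0.19 -1.00

0.04 -0.60 0.24 -0.46 0.08 0.19 -1.00; 0.03 -0.61 0.21 -0.46 0.08 0.19 -1.00; 0.02 -0.62 0.18 -0.46 0.08 0.19 -1.00; 0.00 -0.63 0.15 -0.46 0.08 0.19 -1.00; -0.01 -0.64 0.12 -0.46 0.08 0.19 -1.00; -0.03 -0.64 0.09 -0.46 0.08 0.19 -1.00; -0.04 -0.64 0.06 -0.46 0.08 0.19 -1.00; -0.05 -0.65 0.02 -0.46 0.08 0.19 -1.00
```

Call:
drive_tool(targets="0 -0.15 -0.15 0 0 0 -1; 0 -0.3 -0.3 0 0 0 -1; 0 -0.5 -0.5 0 0 0 -1; 0 -0.6 -0.55 0 0 0 -1; 0 -0.6 -0.55 0 0 0 -1; 0 -0.4 -0.3 0 0 0 -1")

```text
t: 15.0
position: [544.7, -267.1, 283.7]
eef_rot: [-0.379, 0.925, 0.022, -0.01]
force: [-0.5, -0.0, -1.5]
gripper_width: 18.9
finger_force: 59.0
```

Call:
drive_tool(targets="0.15 -0.45 0.44 -0.46 0.08 0.19 -1; 0.14 -0.47 0.42 -0.46 0.08 0.19 -1; 0.13 -0.5 0.4 -0.46 0.08 0.19 -1; 0.11 -0.52 0.37 -0.46 0.08 0.19 -1; 0.1 -0.54 0.35 -0.46 0.08 0.19 -1; 0.09 -0.56 0.32 -0.46 0.08 0.19 -1; 0.07 -0.57 0.3 -0.46 0.08 0.19 -1; 0.06 -0.59 0.27 -0.46 0.08 0.19 -1")

```text
t: 15.8
position: [582.8, -61.3, 281.9]
eef_rot: [-0.194, 0.979, -0.063, -0.006]
force: [0.3, -0.1, -2.1]
gripper_width: 18.4
finger_force: 59.0
```

Call:
drive_tool(targets="0.04 -0.6 0.24 -0.46 0.08 0.19 -1; 0.03 -0.61 0.21 -0.46 0.08 0.19 -1; 0.02 -0.62 0.18 -0.46 0.08 0.19 -1; 0 -0.63 0.15 -0.46 0.08 0.19 -1; -0.01 -0.64 0.12 -0.46 0.08 0.19 -1; -0.03 -0.64 0.09 -0.46 0.08 0.19 -1; -0.04 -0.64 0.06 -0.46 0.08 0.19 -1; -0.05 -0.65 0.02 -0.46 0.08 0.19 -1")

```text
t: 16.6
position: [621.2, 142.4, 284.1]
eef_rot: [-0.0, 0.99, -0.144, -0.001]
force: [0.3, -0.0, -2.0]
gripper_width: 18.9
finger_force: 59.0
```

```bash
python3 - <<'E'
from h import *
from workcell import read_state
print(read_state()["qpos"].round(2))
plan([MA[0],MA[1],170],Rt(dirs(MA[2]),[0,0,-1]),-1)
E
```

```text
[-0.21  0.47 -0.09  1.65  0.05  1.03 -2.18]
dist 114.1 ang 0.5 n 4
0.02 -0.01 0.71 0.00 0.01 0.02 -1.00; 0.02 -0.01 0.71 0.00 0.01 0.02 -1.00; 0.02 -0.01 0.71 0.00 0.01 0.02 -1.00; 0.02 -0.01 0.71 0.00 0.01 0.02 -1.00
```

Call:
drive_tool(targets="0.02 0 0.7 0 0 0 -1; 0.02 0 0.8 0 0 0 -1; 0.02 0 0.8 0 0 0 -1; 0.02 0 0.7 0 0 0.05 -1; 0 0 0.4 0 0 0.05 -1; 0 0 0 0 0 0 -1; 0 0 0 0 0 0 -1")

```text
t: 17.3
position: [624.7, 141.0, 148.4]
eef_rot: [-0.001, 0.989, -0.149, -0.001]
force: [-0.9, -1.2, -1.5]
gripper_width: 18.8
finger_force: 59.1
```

```bash
python3 - <<'E'
from bias import *
bias(83,False)
s=read_state(); w=s["eef_rot"]; R=Ro.from_quat([w[1],w[2],w[3],w[0]]).as_matrix(); print(s["position"].round(1),R.round(3).tolist())
b=get_image("side")[:,:,::-1].copy()
P=BOARD[0]@np.c_[R[:,0],R[:,2],-R[:,1]].T+s["position"]+R[:,2]*83
for Q,col in((P,(0,0,255)),(world(MAT[0],MA[0],MA[1],11,MA[2]),(0,255,0))):
    for q in proj("side",Q): cv2.circle(b,tuple(int(v*16+8) for v in q),16,col,-1,shift=4)
cv2.imwrite("pics/p6.png",cv2.resize(b[150:270,230:370],None,fx=5,fy=5,interpolation=cv2.INTER_CUBIC))
E
```

```text
side obs-pred xy [1.21 1.38] 45.9 968
top obs-pred xy [-0.    4.88] 272.2 0
[625.2 141.1 149.3] [[0.956, -0.294, 0.0], [-0.294, -0.956, 0.004], [-0.001, -0.004, -1.0]]
```

View pics/p6.png

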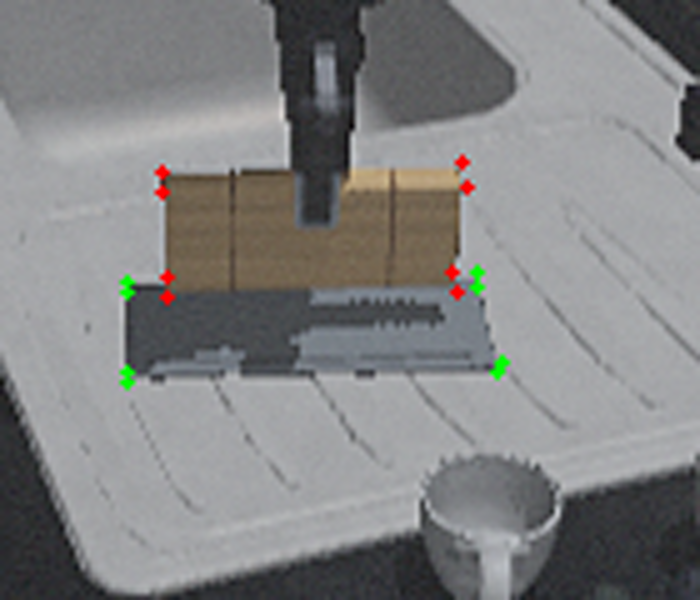

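The side crop shows the board upright above the mat, in line with it and centred (board columns 165–460, mat columns 127–490). Lowering.

Call:
drive_tool(targets="-0.02 0 0.25 0 0 0.05 -1; 0 0 0.18 0 0 0 -1; 0 0 0.05 0 0 0 -1; 0 0 0 0 0 0 -1")

```text
t: 17.85
position: [622.9, 141.1, 127.4]
eef_rot: [-0.001, 0.989, -0.151, -0.002]
force: [0.3, 0.4, -1.2]
gripper_width: 18.4
finger_force: 59.1
```

Call:
drive_tool(targets="0 0 0.04 0 0 0 -1; 0 0 0.03 0 0 0 -1; 0 0 0 0 0 0 -1")

```text
t: 18.15
position: [623.5, 141.3, 126.3]
eef_rot: [-0.001, 0.989, -0.151, -0.001]
force: [-2.1, -1.0, 4.4]
gripper_width: 18.8
finger_force: 59.7
```

Call:
drive_tool(targets="0 0 0.02 0 0 0 -1; 0 0 0 0 0 0 -1")

```text
t: 18.35
position: [623.5, 141.4, 126.3]
eef_rot: [-0.001, 0.989, -0.151, -0.001]
force: [-3.3, -0.5, 9.5]
gripper_width: 18.7
finger_force: 60.5
```

Firm contact at 9.5 N. Release.

Call:
drive_tool(targets="0 0 0 0 0 0 -0.5; 0 0 0 0 0 0 -0.3; 0 0 0 0 0 0 -0.1; 0 0 0 0 0 0 0; 0 0 0 0 0 0 0; 0 0 0 0 0 0 0")

```text
t: 18.95
position: [623.3, 141.2, 124.5]
eef_rot: [-0.001, 0.989, -0.151, -0.001]
force: [0.6, -0.7, 0.3]
gripper_width: 42.6
finger_force: 0.0
```

Call:
drive_tool(targets="0 0 -0.2 0 0 0 0; 0 0 -0.5 0 0 0 0; 0 0 -0.8 0 0 0 0; 0 0 -0.8 0 0 0 0; 0 0 -0.8 0 0 0 0; -0.5 0.4 -0.6 0 0 0 0; -0.8 0.4 -0.4 0 0 0 0; -0.8 0.4 0 0 0 0 0")

```text
t: 19.75
position: [529.5, 120.0, 292.0]
eef_rot: [-0.002, 0.988, -0.151, 0.001]
force: [-0.1, -0.4, 0.2]
gripper_width: 42.7
finger_force: 0.0
```

Call:
drive_tool(targets="-0.8 0.4 0 0 0 0 0; -0.7 0.4 0 0 0 0 0; 0 0 0 0 0 0 0; 0 0 0 0 0 0 0")

```text
t: 20.15
position: [462.7, 107.4, 290.0]
eef_rot: [-0.002, 0.989, -0.151, -0.0]
force: [0.3, -0.2, 0.3]
gripper_width: 42.7
finger_force: 0.0
```

```bash
python3 - <<'E'
from h import *
from workcell import get_image
b=get_image("side")[:,:,::-1]; a=get_image("top")[:,:,::-1]
cv2.imwrite("pics/p7.png",np.hstack([cv2.resize(b[150:290,230:370],None,fx=2.8,fy=2.8,interpolation=cv2.INTER_CUBIC),cv2.resize(a[140:280,220:360],None,fx=2.8,fy=2.8,interpolation=cv2.INTER_CUBIC)]))
E
```

```text
(no output)
```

View pics/p7.png

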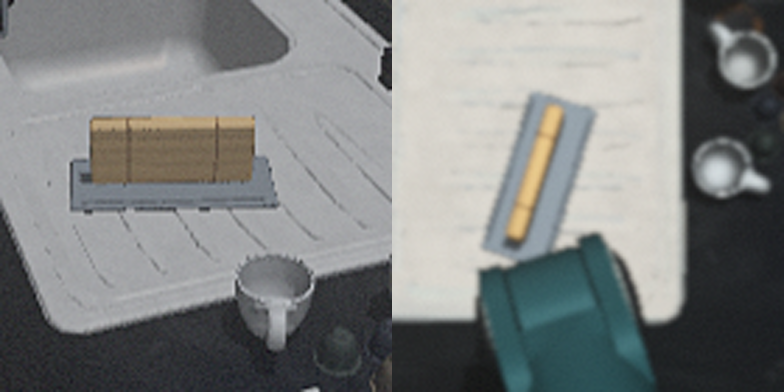

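The board stands upright by itself on the mat: in line with it and centred in both views, with the mugs unmoved and the arm clear.

```bash
python3 -c "
from workcell import ctrl; print(ctrl.sign_off())"
```

```text
the job is handed in; nothing more can be done
None
```

The job is handed in at about 20 s: the board was laid on the blue rest and let go, then taken again by its upper edge, and it now stands upright by itself along the middle of the mat, with the mugs and tin not touched.

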